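# Catch the falling case lid and lower it shut

### The job

The tool case on the bench stands open. With a fingertip, nudge its upright lid from behind so that it tips over towards the tabbed front and falls by itself, catch it from underneath on a finger while it is still well open, and lower it on the finger until it is fully shut, without a bang. Then take the hand away; do not pinch the lid, do not shift or lift the case, and leave the jar, the tub and the brass mandrel alone.

Things in the scene. Friction and masses are not known exactly. Their poses are not given: they have to be found in the camera images.
- case: Purple open-topped tool case, loose on the bench, 1.4 kg, 120 mm deep (its x), 170 mm wide (its y), 80 mm high, black foam and small tools inside. Origin: centre of its underside. Its -x side is the front, over which the lid's tab hangs when shut; its +x side carries the hinge. It stands sideways to the robot: the hinge to the robot's left (+y), the front to its right, give or take 20 degrees.
- case_hinge (a point): Middle of the lid's hinge axis, at the top rim of the case's rear wall: case frame (60, 0, 80) mm. The axis runs along the case's y.
- lid (a joint): Lid angle in rad: 0 shut (lid level on the rim), pi/2 upright, 1.70 the rear stop. The hinge is stiff: near upright (about 1.4 to 1.7 rad) the lid stays where it is left; pushed forward to about 1.3 rad or less it falls shut by itself, slowly at first (about 2 s down to half open, 1 s more to shut), arriving at about 1 rad/s, which is a bang. The lid weighs about 0.2 kg.
- lid_edge (a point): Middle of the free edge of the lid's tab, on the underside (inner, cream side), 156 mm from the hinge axis. At joint angle q it lies, from the hinge, 156 mm x cos q towards the case's front and 156 mm x sin q up. Shut, it stands 36 mm out past the case's front wall, 80 mm above the bench, with free space below it.
- lid_lining: Cream inner (lower) skin of the lid, 4 mm thick: a 120 mm deep, 170 mm wide panel plus a tab 36 mm long and 70 mm wide in the middle of its free edge. Origin on the hinge axis; the lid reaches along its own -x; its z is the lid's thickness direction, up when shut. This is the face to catch it by.
- lid_cover: Lilac outer (upper) skin of the lid, same outline, 4 mm thick, on top of the lining (the lid is 8 mm thick in all). Origin on the hinge axis, axes as the lining's. This is the face to nudge, from behind.
- jar: Bystander: clear glass jar with dark steel cap, 48 mm across, 62 mm high, origin at its underside.
- tub: Bystander: white tub with white cap and green label, 40 mm across, 55 mm high, origin at its underside.
- mandrel: Bystander: brass cylinder, 36 mm across, 45 mm high, upright, origin at its underside.
Things that resemble listed ones, but are neither listed nor needed, are in the scene too. Of the things that look like the case, the larger one is meant.

How it is judged:
By the outcome, as a careful person would: the job done as asked, in the order asked, and still so for the second after the job is handed in, with the robot touching nothing.
It also fails if it takes over 38 s, if anything falls off the work surface, if the arm or the gripper's body presses on something with over 40 N, if the wrist force passes 120 N, or if a joint passes its speed limit or range.

### The arm

A 6-joint arm with a two-finger parallel gripper is mounted at the origin on the work surface. World frame = base frame: x ahead of the robot, y to its left, z up, the work surface at z = 0. Lengths are in mm, angles in rad, forces in N, time in s.
With the tool pointing down it reaches from about 325 to 900 mm from the base axis. Payload 6.1 kg.
Tool frame: the origin (TCP) lies on the centre line of the jaws, within the pads' length; the fingertips stand arm.tcp_to_tips ahead of it and the grasp point (between the pads) lies 2 mm behind it (arm.tcp_to_tips is the distance from the TCP to the fingertips, in mm); z points along the fingers, y is the direction in which the jaws open and shut (so a half turn about z gives the same grasp; the last joint's range is limited). The gripper opens to 87 mm and grips with 3 to 60 N. Pads are 19 mm wide; open, the fingers measure 117 mm over their backs; the gripper's body (75 mm by 190 mm) begins 51 mm behind the grasp point.
Start: joints at [-0.126, 0.22, 1.526, -0, 1.395, -0.126], TCP at [624.993, -0.003, 239.538] pointing down, gripper open.
Joint ranges: [-2.98, 2.98], [-0.91, 2.08], [0.09, 2.57], [-1.24, 4.39], [0.2, 2.65], [-2.68, 2.68]. Speed limits (rad/s): [2.57, 2.57, 3.01, 3.14, 3.14, 3.14].

### API

Orientations are given as a unit quaternion [w, x, y, z].
In Python, from rig import arm gives the robot as it stands.
- The arm moves only by the tool send_rows, never from a script. Its argument "rows" is a list that holds one entry, the list of rows, each a list of 7 numbers: the shift along the tool's x, y, z as a fraction of full scale, then the turn, a rotation vector about the tool's x, y, z as a fraction of full scale, then the opening, from 0 (shut) to 1 (fully open). A call has 1 to 20 rows; each row is the pose to reach, as a shift and turn from the pose measured when the call began, along the tool's axes at that moment, turning the shorter way round; what a row does not reach only later rows make up. Full scale, the value 1, is 750 mm for a shift and pi rad for a turn. A row lasts 1/10 s, in which the tool goes at most 50 mm and 8.59 degrees, less where a joint would pass 70% of its speed; a pose out of reach is approached as far as the arm can. A call with a number of a shift or a turn outside -1 to 1 is refused whole. A call with a gripper value outside its range is refused whole. The fingers move at their own pace and stop on an object; "newtons" is the grip in N (left out, the last holds). Time passes only in rows, so rows that repeat a pose let the fingers close. It gives the time, the measured TCP pose, the force and the opening at its end, in the units of the state.
- arm.get_obs(): the state, without advancing time (a new reading comes with each control period).
- arm.snapshot(name): name is "scene" or "side" or "wrist"; returns a dict with "frame" (400x640x3 uint8, red, green, blue), "z_map" (400x640 float32, mm along the optical axis (not along the pixel's ray), 0 where there is no reading), "fx", "fy", "cx", "cy" (pixels), "view" (4x4, takes a point from world to camera coordinates); the wrist camera has in their place "tool_from_camera" (4x4, takes a point from camera to tool coordinates, whose origin is the TCP and whose axes are the flange's). Camera axes: x right, y down, z forward; pixel columns grow to the right and rows downward; lengths in mm; the calibration is good to about 2 mm. A picture is of the moment at which its call begins: read the wrist's pose just before it.
- arm.hand_in(): hands the job in, once; it reports no verdict.
Trained networks look in the newest picture that a camera, given by its name, has taken for a name from the list of things; names that differ only in an ending like _2 or _b are one class to them, and where a whole thing is asked for, a point or a joint stands for the part that bears it (a point fixed in the world has none). Each returns a list of dicts, best first, with "confidence" (0 to 1); they miss things now and then, are a little off and sometimes report something else, mostly with a low value. They report only what shows in the picture. A call takes as long as a camera call. They do not tell look-alikes from the thing itself.
- arm.spot_in(camera, name): "point" ([row, column] in pixels, amid what is visible of it).
- arm.pinpoint(camera, name): "point" ([row, column] in pixels: a listed point, or the origin of a listed thing).
The state is a dict: "t": time; "q": joint angles; "dq": joint speeds; "joint_efforts": joint torques, N m; "tcp_pos": TCP position; "orientation": TCP orientation; "ft_force": force on the tool from outside, world axes, zero at the start; "ft_torque": the same for the moment, N m; "grip_width": finger opening in mm.
Only numpy, scipy, OpenCV 4.12 (cv2) and the standard library are available. Lean on these libraries where they do the work, as an engineer would, in place of code of your own. Each camera call takes 0.05 s, during which the arm holds its last target. There are 200 camera calls.

## Working session

There is one attempt and no reset: what is moved stays moved. The work goes in short steps, Python scripts to look and compute and a tool call to move; the robot and the scene stay as the last step left them, time stands still between calls to the robot, and variables do not carry over. Pictures are saved under pics/ and viewed, about 8 in all and at most 12, crops included, and the job is handed in when it is done.

Besides the shell and the picture viewer there is one more tool, called as name([rows], argument=value, ...), one row to a line, values as JSON. send_rows: Moves the arm, as the interface text tells. Its arguments: {"type":"object","properties":{"rows":{"type":"array","items":{"type":"array","items":{"type":"array","items":{"type":"number","minimum":-1,"maximum":1}}}},"newtons":{"type":"number"}},"required":["rows"]}

```bash
mkdir -p pics; ls
cat > h.py <<'E'
import numpy as np, cv2
from rig import arm
from scipy.spatial.transform import Rotation as R
def world(s,r,c,z=None):
    z=s["z_map"][int(round(r)),int(round(c))] if z is None else z
    p=np.array([(c-s["cx"])*z/s["fx"],(r-s["cy"])*z/s["fy"],z,1])
    return (np.linalg.inv(s["view"])@p)[:3]
def cloud(s):
    z=s["z_map"];r,c=np.mgrid[:400,:640]
    p=np.stack([(c-s["cx"])*z/s["fx"],(r-s["cy"])*z/s["fy"],z,np.ones_like(z)],-1)
    return (p@np.linalg.inv(s["view"]).T)[...,:3]
E
python3 - <<'E'
from h import *
print(arm.tcp_to_tips); o=arm.get_obs(); print(o)
for n in("scene","side"):
    s=arm.snapshot(n); cv2.imwrite(f"pics/{n}0.png",s["frame"][...,::-1]); np.savez(f"{n}0.npz",**s)
    print(n,np.round(np.linalg.inv(s["view"])[:3,3]))
    for k in("case","case_hinge","lid_edge","lid_cover","lid_lining","jar","tub","mandrel"):
        for f in("spot_in","pinpoint"):
            for d in getattr(arm,f)(n,k)[:2]:
                r,c=d["point"]; print(k,f,np.round([r,c]),round(d["confidence"],2),np.round(world(s,min(r,399),min(c,639))))
E
```

```text
pics
17.0
{'t': 0.0, 'q': array([-1.26137271e-01,  2.21258507e-01,  1.52760208e+00, -1.36937764e-05,
        1.39468923e+00, -1.26077577e-01]), 'dq': array([ 0.00067963,  0.00208081,  0.00077589, -0.00209855,  0.00028361,
        0.00068069]), 'joint_efforts': array([-1.67445501e-05, -4.94609964e+01, -3.87383544e+01,  6.99962187e-02,
        5.70271199e-02, -1.42064664e-04]), 'tcp_pos': array([6.24416221e+02, 4.24820422e-02, 2.38421943e+02]), 'orientation': array([-7.69366392e-04,  7.07126694e-01,  7.07086190e-01, -6.04761951e-04]), 'ft_force': array([ 1.0657182 , -0.46655415, -0.06540183]), 'ft_torque': array([-0.00129632, -0.02587633,  0.02330471]), 'grip_width': 87.19714419015082}
scene [981. 390. 525.]
case spot_in [206. 420.] 0.77 [445. 183.  64.]
case spot_in [180. 317.] 0.6 [510. -27.  61.]
case pinpoint [219. 416.] 0.79 [456. 186.  37.]
case pinpoint [216. 302.] 0.7 [616.  30.  63.]
case_hinge spot_in [204. 419.] 0.62 [442. 178.  63.]
case_hinge pinpoint [210. 409.] 0.9 [458. 168.  52.]
case_hinge pinpoint [172. 318.] 0.86 [507. -26.  81.]
lid_edge spot_in [195. 422.] 0.87 [4
[... 1315 characters left out ...]
pot_in [147. 360.] 0.59 [491. -19. 154.]
lid_edge pinpoint [267. 362.] 0.64 [346. 160.  61.]
lid_edge pinpoint [106. 368.] 0.55 [490. -39. 229.]
lid_cover spot_in [147. 362.] 0.67 [491. -27. 150.]
lid_cover spot_in [255. 330.] 0.56 [400. 173.  64.]
lid_cover pinpoint [174. 357.] 0.88 [494. -19.  94.]
lid_cover pinpoint [245. 305.] 0.78 [449. 180.  63.]
lid_lining spot_in [138. 341.] 0.65 [482.  48. 199.]
jar spot_in [230. 392.] 0.85 [ 27. 619. 545.]
jar pinpoint [241. 389.] 0.83 [376.  37.  25.]
tub spot_in [157. 386.] 0.71 [ 552. -208.   36.]
tub pinpoint [170. 382.] 0.87 [ 553. -198.    6.]
mandrel spot_in [233. 274.] 0.57 [540. 165.  36.]
mandrel pinpoint [244. 275.] 0.92 [540. 166.  10.]
```

View pics/scene0.png

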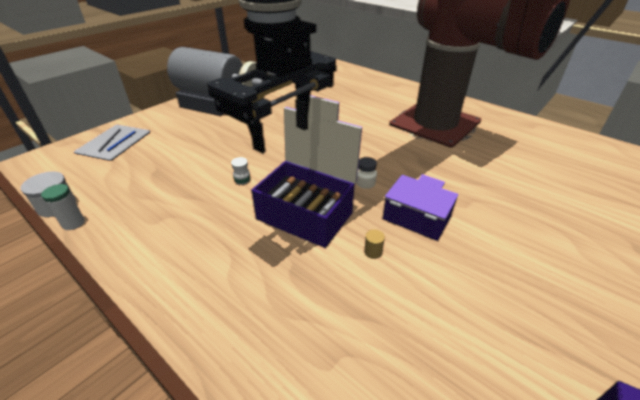

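View pics/side0.png

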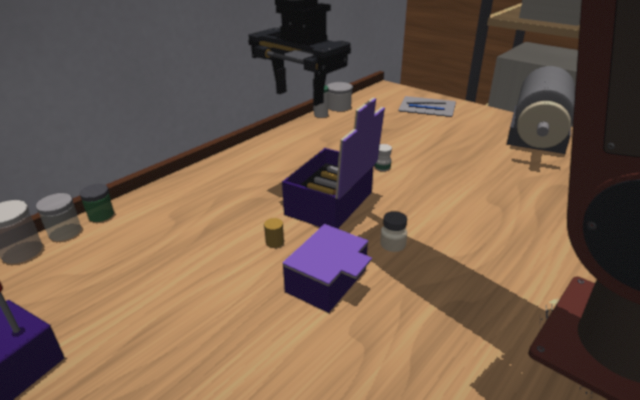

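Run:
```python
from h import *
for n in("scene","side"):
    s=dict(np.load(n+"0.npz")); P=cloud(s); ok=s["z_map"]>0
    hsv=cv2.cvtColor(s["frame"],cv2.COLOR_RGB2HSV)
    pur=(hsv[...,0]>118)&(hsv[...,0]<155)&(hsv[...,1]>70)&ok
    nn,lab,st,_=cv2.connectedComponentsWithStats(pur.astype(np.uint8))
    for i in range(1,nn):
        if st[i,4]<150: continue
        p=P[lab==i]; print(n,st[i],np.round(np.percentile(p,[1,50,99],axis=0)).tolist())
    # open case rim & lid
    m=ok&(P[...,0]>420)&(P[...,0]<720)&(P[...,1]>-180)&(P[...,1]<130)&(P[...,2]>5)&(P[...,2]<245)
    m[:, :225 if n=="scene" else 270]=0
    img=np.zeros((600,600,3),np.uint8)
    # top-down and y-z plots
    q=P[m];col=s["frame"][m][:,::-1]
    o=np.argsort(q[:,2])
    for (x,y,z),c in zip(q[o],col[o]): cv2.circle(img,(int(300-(y+20)*1.8),int(300-(x-560)*1.8)),2,c.tolist(),-1)
    cv2.imwrite(f"pics/top_{n}.png",img)
a=np.hstack([cv2.imread("pics/top_scene.png"),cv2.imread("pics/top_side.png")]);cv2.imwrite("pics/top.png",cv2.resize(a,(800,400)))
```

```text
scene [ 252  161  102   86 4319] [[495.0, -105.0, 6.0], [605.0, 2.0, 56.0], [636.0, 76.0, 82.0]]
scene [ 384  175   74   65 3040] [[350.0, 108.0, 6.0], [439.0, 174.0, 63.0], [464.0, 232.0, 66.0]]
scene [599 382  41  18 481] [[588.0, 532.0, 34.0], [599.0, 538.0, 70.0], [614.0, 555.0, 72.0]]
side [  283    99   101   213 10421] [[350.0, -101.0, 4.0], [482.0, 71.0, 63.0], [629.0, 234.0, 224.0]]
side [   0  300   63  100 3943] [[571.0, 536.0, 5.0], [583.0, 570.0, 54.0], [663.0, 613.0, 78.0]]
```

View pics/top.png

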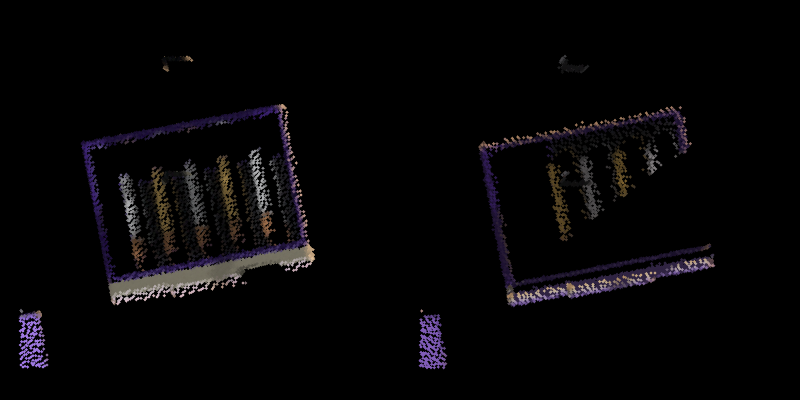

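Run:
```python
from h import *
print(arm.get_obs()["t"])
a=dict(np.load("scene0.npz"));b=dict(np.load("side0.npz"))
o=arm.get_obs();w=arm.snapshot("wrist")
np.savez("w0.npz",**w); print(np.round(w["tool_from_camera"],3).tolist(),w["fx"],w["cx"],w["cy"])
A=cv2.resize(a["frame"][340:400,540:640],(400,240),interpolation=cv2.INTER_CUBIC)
B=cv2.resize(b["frame"][260:400,0:160],(400,350),interpolation=cv2.INTER_CUBIC)
C=cv2.resize(w["frame"],(400,250))
im=np.zeros((600,800,3),np.uint8); im[:240,:400]=A; im[:350,400:]=B; im[350:,:400]=C
cv2.imwrite("pics/c1.png",im[...,::-1])
# pts of third object
for s,n in((a,"a"),(b,"b")):
    P=cloud(s); m=(P[...,1]>500)&(P[...,2]>3)&(s["z_map"]>0)&(P[...,2]<300)&(P[...,0]>300)&(P[...,0]<800)
    p=P[m]; print(n,len(p),np.round(np.percentile(p,[0,50,100],axis=0)).tolist())
    top=p[p[:,2]>66]; print(cv2.minAreaRect(top[:,:2].astype(np.float32)), len(top))
    print(np.round([world(s,399,639),world(s,399,0)]))
```

```text
1.7
[[0.001, -0.968, -0.252, 67.901], [1.0, 0.001, -0.0, -0.8], [0.001, -0.252, 0.968, -144.565], [0.0, 0.0, 0.0, 1.0]] 335.28017683423434 321.82652293130155 202.5845344509052
a 598 [[306.0, 502.0, 3.0], [598.0, 537.0, 69.0], [614.0, 570.0, 73.0]]
((598.7540893554688, 544.232177734375), (26.49714469909668, 24.092702865600586), 13.084774017333984) 375
[[ 600.  555.   71.]
 [1273. -753. -754.]]
b 4313 [[483.0, 500.0, 3.0], [584.0, 568.0, 58.0], [796.0, 618.0, 151.0]]
((627.1514282226562, 575.6016235351562), (98.78784942626953, 69.17340850830078), 11.60970687866211) 1838
[[-29.  88.  13.]
 [569. 618.  18.]]
```

View pics/c1.png

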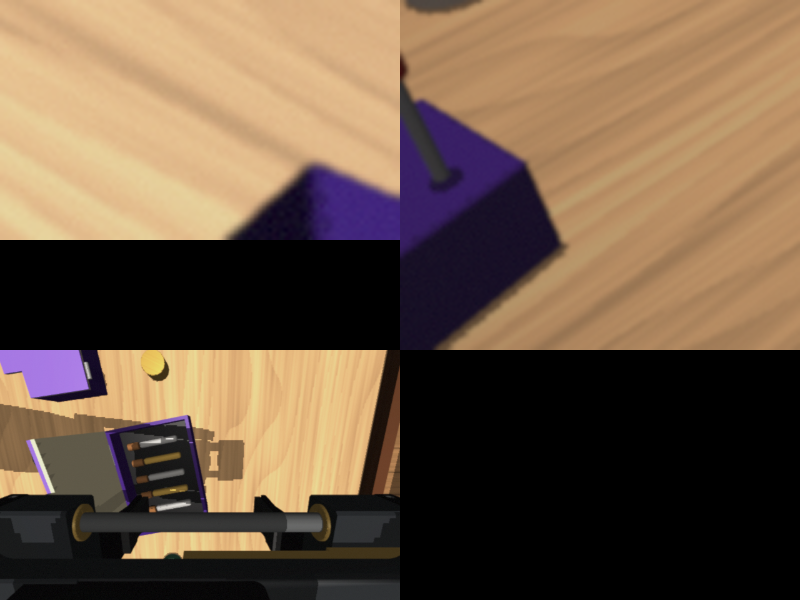

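Run:
```python
from h import *
print([n for n in dir(arm) if n[0]!='_'])
for n in("scene","side"):
    s=dict(np.load(n+"0.npz")); P=cloud(s); ok=s["z_map"]>0
    m=ok&(P[...,0]>420)&(P[...,0]<720)&(P[...,1]>-180)&(P[...,1]<100)&(P[...,2]<245)
    m[:,:225 if n=="scene" else 270]=0
    lid=P[m&(P[...,2]>105)&(P[...,0]<540)]
    c=np.median(lid,0)
    for _ in range(4):
        w=lid[np.abs((lid-c)@np.linalg.svd(lid-c,full_matrices=False)[2][2])<6] if len(lid)>50 else lid
        lid=w;c=w.mean(0)
    nrm=np.linalg.svd(lid-c,full_matrices=False)[2][2]; nrm*=np.sign(nrm[0])
    print(n,"lid",len(lid),c.round(1),"n",nrm.round(3),"q",np.degrees(np.arccos(nrm[2]))/57.3, "yaw",np.degrees(np.arctan2(nrm[1],nrm[0])),"maxz",np.percentile(lid[:,2],99))
    x0=c-nrm*((nrm@(c-c))); # plane at z=80 at y=-25
    print(" plane x at y=-25,z=80:",c[0]-(nrm[1]*(-25-c[1])+nrm[2]*(80-c[2]))/nrm[0])
    f=np.r_[nrm[:2],0]/np.hypot(*nrm[:2]); ax=np.array([f[1],-f[0],0])
    t=lid@ax; print(" axis extent",np.percentile(t,[.5,99.5]),"tab",np.percentile(t[lid[:,2]>210],[1,99]))
    rim=P[m&(P[...,2]>72)&(P[...,2]<88)]; rf=rim@f; print(" rim f",np.percentile(rf,[.5,99.5]),"ax",np.percentile(rim@ax,[.5,99.5]), "f",f)
for cam,pt in(("scene",(182,368)),): pass
```

```text
['IKError', 'get_obs', 'hand_in', 'pinpoint', 'snapshot', 'spot_in', 'tcp_to_tips']
scene lid 3753 [497.1 -22.1 163.7] n [0.979 0.19  0.073] q 1.4978418133929652 yaw 10.996354585180942 maxz 235.996430392307
 plane x at y=-25,z=80: 503.8852697715043
 axis extent [ 39.43971731 208.69514304] tab [ 88.9584015  148.32361692]
 rim f [487.09373821 610.81444613] ax [ 39.20765844 210.00276865] f [0.98163932 0.19074654 0.        ]
side lid 2224 [489.1 -18.5 167.7] n [0.981 0.182 0.062] q 1.5089949342050448 yaw 10.49289177516057 maxz 236.1168643567622
 plane x at y=-25,z=80: 495.803077498286
 axis extent [ 32.2453224  202.86008064] tab [ 82.59935748 153.70274339]
 rim f [481.72828324 611.53747885] ax [ 31.30086322 202.79910686] f [0.98327751 0.18211354 0.        ]
```

send_rows([
  [[-0.1, 0, -0.04, 0, 0, 0, 1], [-0.2, 0, -0.08, 0, 0, 0, 1], [-0.3, 0, -0.12, 0, 0, 0, 1], [-0.36, 0, -0.15, 0, 0, 0, 1], [-0.36, 0, -0.15, 0, 0, 0, 1]],
])

```text
t: 2.25
tcp_pos: [624.7, -232.7, 336.0]
orientation: [0.0, 0.707, 0.707, 0.0]
ft_force: [2.1, -0.3, 0.4]
grip_width: 87.3
```

```bash
cat >> h.py <<'E'
f=np.array([.982,.187,0]);a=np.array([.187,-.982,0]);u=np.array([0,0,1.])
H=490*f+121*a+80*u
def pose(phi,s,A,rho=130):
    d=np.cos(phi)*f+np.sin(phi)*u; n=np.sin(phi)*f-np.cos(phi)*u
    return H+rho*d+s*n+(A+17)*a, np.stack([d,n,-a],1)   # A = lateral of the tips
def now():
    o=arm.get_obs(); w,x,y,z=o["orientation"]; return o["tcp_pos"],R.from_quat([x,y,z,w]).as_matrix(),o
def row(p,M,p0,M0):
    return np.r_[M0.T@(p-p0)/750, R.from_matrix(M0.T@M).as_rotvec()/np.pi]
E
python3 - <<'E'
from h import *
p0,M0,o=now(); print(o["q"].round(3),p0)
p,M=pose(1.64,-4,170); print(p,row(p,M,p0,M0).round(4)); p=p+[0,0,110]; print(row(p,M,p0,M0).round(4))
E
```

```text
[-0.475  0.28   1.278  0.     1.584 -0.475] [ 624.70989012 -232.71251019  335.96942726]
[ 526.02991118 -213.25320836  209.41223578] [ 0.026  -0.1316  0.1687  0.0298  0.5003 -0.0642]
[ 0.026  -0.1316  0.022   0.0298  0.5003 -0.0642]
```

send_rows([
  [[0, -0.02, 0, 0.0024, 0.04, -0.005, 1], [0, -0.03, 0, 0.0048, 0.08, -0.01, 1], [0, -0.04, 0, 0.0071, 0.12, -0.015, 1], [0, -0.05, 0, 0.0095, 0.16, -0.02, 1], [0, -0.06, 0, 0.012, 0.2, -0.026, 1], [0, -0.07, 0, 0.0143, 0.24, -0.031, 1], [0, -0.08, 0, 0.0167, 0.28, -0.036, 1], [0, -0.09, 0, 0.019, 0.32, -0.041, 1], [0, -0.1, 0, 0.0214, 0.36, -0.046, 1], [0, -0.11, 0, 0.0238, 0.4, -0.051, 1], [0, -0.12, 0, 0.0262, 0.44, -0.056, 1], [0, -0.13, 0, 0.0286, 0.48, -0.062, 1], [0, -0.13, 0.02, 0.03, 0.5, -0.064, 1], [0, -0.13, 0.02, 0.03, 0.5, -0.064, 1]],
])

```text
t: 3.65
tcp_pos: [526.7, -232.1, 316.3]
orientation: [-0.532, 0.432, 0.556, 0.47]
ft_force: [-0.9, -0.7, -0.6]
grip_width: 87.0
```

Run:
```python
from h import *
p0,M0,o=now(); print(o["t"],o["q"].round(3),p0.round(1)); print(M0.round(3),o["ft_force"])
p,M=pose(1.64,-4,170); print(row(p,M,p0,M0).round(4))
s=arm.snapshot("side"); t=arm.snapshot("scene")
cv2.imwrite("pics/s1.png",np.vstack([s["frame"],t["frame"]])[::1,:,::-1][:, :].copy()) if 0 else cv2.imwrite("pics/s1.png",np.hstack([cv2.resize(i["frame"],(400,250)) for i in(s,t)])[...,::-1])
```

```text
3.65 [-0.852  0.88   1.087  1.     2.495 -0.745] [ 526.7 -232.1  316.3]
[[-0.06   0.981 -0.186]
 [-0.019  0.185  0.982]
 [ 0.998  0.063  0.007]] [-0.87628722 -0.7476162  -0.64590565]
[-0.1427 -0.0052  0.0239  0.0004 -0.0024 -0.0021]
```

View pics/s1.png

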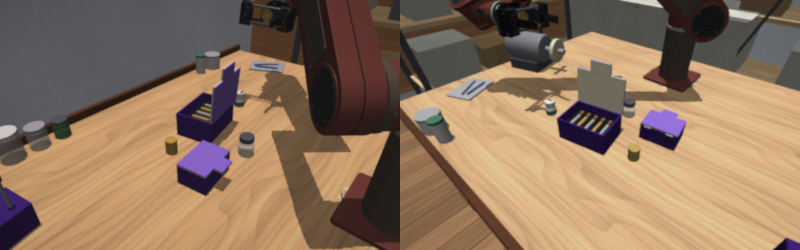

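```bash
cat > kin.py <<'E'
from h import *
from scipy.optimize import least_squares
E_=lambda s,q:R.from_euler(s,q).as_matrix()
C=np.array([[0,-1,0],[1,0,0],[0,0,1.]])
def fk(q,k,sg=1,Cm=C.T):
    a1,d1,a2,a3,d4,d6=k
    M=E_('z',q[0]);p=M@[a1,0,d1];M=M@E_('y',q[1]);p=p+M@[0,0,a2];M=M@E_('y',q[2]);p=p+M@[a3,0,d4]
    M=M@E_('z',sg*q[3])@E_('y',q[4]);p=p+M@[0,0,d6];return p,M@E_('z',sg*q[5])@Cm
Q=[[-.12614,.22126,1.5276,0,1.39469,-.12608],[-0.475,0.28,1.278,0,1.584,-0.475],[-0.852,0.88,1.087,1.0,2.495,-0.745]]
X=np.array([[624.4,.04,238.4],[624.7,-232.7,336],[526.7,-232.1,316.3]])
E
python3 - <<'E'
from kin import *
Mm=now()[1]
for sg in(1,-1):
  for Cm in(C,C.T): print(sg,np.abs(fk(Q[2],[0]*6,sg,Cm)[1]-Mm).max())
for sg in (1,-1):
    r=least_squares(lambda k:np.ravel([fk(q,k,sg)[0]-x for q,x in zip(Q,X)]),[50,400,450,0,400,250])
    print(sg,r.x.round(1),r.cost,r.fun.round(1), np.linalg.svd(r.jac)[1].round(3))
E
```

```text
1 0.00880415153853391
1 1.9957103078228227
-1 1.9957103078228227
-1 0.7620795376157165
1 [-219.   191.6  658.7   22.   702.1  466.4] 6466.553609995468 [-17.5 -77.  -16.6 -33.1 -71.5   9.2  -2.4  -8.    7.3] [3.316 2.441 0.976 0.233 0.158 0.124]
-1 [1135.3  934.9 -876.2  208.8 -251.1 -406.7] 13844.48122241482 [ 30.1 -83.   87.2 -51.2 -62.3 -48.6 -43.4  -7.1 -38.6] [3.316 2.441 0.976 0.233 0.158 0.124]
```

```bash
sed -i 's/a1,d1,a2,a3,d4,d6=k/a1,d1,a2,a3,d4,d6,b=k/; s/\[a1,0,d1\]/[a1,b,d1]/; s/Cm=C.T/Cm=C/' kin.py
python3 - <<'E'
from kin import *
for reg in (1e-2,1e-4):
    r=least_squares(lambda k:np.r_[np.ravel([fk(q,k)[0]-x for q,x in zip(Q,X)]),reg*(k-[0,300,400,0,400,250,79])],[0,300,400,0,400,250,79])
    print(r.x.round(1),r.fun.round(1))
E
```

```text
[ -0.  311.6 410.7  52.1 548.  325.3  78.7] [ 0.1  0.1  0.2 -0.1 -0.1 -0.1  0.   0.  -0.1 -0.   0.1  0.1  0.5  1.5
  0.8 -0. ]
[-4.000e-01  3.116e+02  4.109e+02  5.220e+01  5.483e+02  3.255e+02
  7.860e+01] [ 0.1  0.   0.2 -0.1 -0.1 -0.1  0.   0.1 -0.1 -0.   0.   0.   0.   0.
  0.  -0. ]
```

Run:
```python
from kin import *
k=[0,311.6,410.7,52.1,548,325.3,78.7]
p0,M0,o=now(); q=o["q"]
lo=np.array([-2.98,-.91,.09,-1.24,.2,-2.68]);hi=np.array([2.98,2.08,2.57,4.39,2.65,2.68])
def ik(p,M,q):
    def e(q):
        P,N=fk(q,k);return np.r_[(P-p)/100,R.from_matrix(N.T@M).as_rotvec()]
    r=least_squares(e,q,bounds=(lo-1,hi+1));return r.x,np.abs(r.fun).max()
S=lambda d,rho=130:(rho+9.5)*np.tan(d)-43.5
T=[("hi",*pose(1.64,-4,170)),("stage",*pose(1.64,-4,120)),("in",*pose(1.64,-4,22))]
for phi in(1.35,1.1,.95,1.15): T.append((phi,*pose(phi,-4,22)))
for qc,d in((.86,.28),(.6,.25),(.4,.2),(.2,.15),(0,.1),(-.04,.1)): T.append((("c",qc),*pose(qc+d,S(d),22)))
T.append(("out",*pose(.06,S(.1),140)))
T[0][1][2]+=100
for n,p,M in T:
    q,e=ik(p,M,q); wc=p-325*M[:,2]; print(n,p.round(),q.round(2),round(e,3),"OUT" if (q<lo).any() or (q>hi).any() else "",wc.round())
```

```text
hi [ 526. -213.  309.] [-0.84  0.86  1.14  0.98  2.47 -0.78] 0.0  [ 587. -532.  309.]
stage [ 517. -164.  209.] [-0.8   0.92  1.25  0.86  2.33 -0.96] 0.0  [ 577. -483.  209.]
in [498. -68. 209.] [-0.72  0.78  1.49  0.88  2.22 -1.01] 0.0  [ 559. -387.  209.]
1.35 [535. -61. 208.] [-0.68  0.83  1.4   0.94  2.21 -0.66] 0.0  [ 596. -380.  208.]
1.1 [566. -55. 198.] [-0.65  0.89  1.33  0.98  2.2  -0.37] 0.0  [ 626. -374.  198.]
0.95 [582. -52. 188.] [-0.63  0.93  1.28  1.    2.2  -0.21] 0.0  [ 643. -371.  188.]
1.15 [560. -56. 200.] [-0.65  0.88  1.34  0.98  2.21 -0.43] 0.0  [ 620. -375.  200.]
('c', 0.86) [561. -56. 200.] [-0.65  0.88  1.34  0.98  2.21 -0.42] 0.0  [ 622. -375.  200.]
('c', 0.6) [590. -51. 183.] [-0.62  0.95  1.26  1.01  2.19 -0.1 ] 0.0  [ 650. -370.  183.]
('c', 0.4) [608. -47. 166.] [-0.6   1.01  1.2   1.03  2.18  0.17] 0.0  [ 669. -366.  166.]
('c', 0.2) [623. -44. 146.] [-0.59  1.06  1.14  1.04  2.17  0.42] 0.0  [ 684. -363.  146.]
('c', 0) [635. -42. 122.] [-0.58  1.12  1.08  1.05  2.16  0.67] 0.0  [ 696. -361.  122.]
('c', -0.04) [637. -42. 117.] [-0.58  1.13  1.07  1.05  2.16  0.71] 0.0  [ 698. -361.  117.]
out [ 659. -157.  117.] [-0.68  1.31  0.73  1.08  2.31  0.84] 0.0  [ 720. -477.  117.]
```

Run:
```python
from h import *
p0,M0,o=now()
for A in(120,60): print(row(*pose(1.64,-4,A),p0,M0).round(4))
```

```text
[-0.1479 -0.0068  0.0926 -0.      0.0003 -0.0005]
[-0.1478 -0.0068  0.1726 -0.      0.0003 -0.0005]
```

send_rows([
  [[-0.06, -0.003, 0.03, 0, 0, 0, 1], [-0.11, -0.006, 0.06, 0, 0, 0, 1], [-0.148, -0.007, 0.093, 0, 0, 0, 1], [-0.148, -0.007, 0.14, 0, 0, 0, 1], [-0.148, -0.007, 0.172, 0, 0, 0, 1], [-0.148, -0.007, 0.172, 0, 0, 0, 1]],
])

```text
t: 4.35
tcp_pos: [505.5, -103.6, 210.9]
orientation: [-0.529, 0.432, 0.562, 0.467]
ft_force: [0.3, -0.7, 0.4]
grip_width: 87.0
```

Run:
```python
from h import *
p0,M0,o=now(); print(o["t"],o["q"].round(3))
for A in(60,22): print(row(*pose(1.64,-4,A),p0,M0).round(4))
s=arm.snapshot("side"); t=arm.snapshot("scene");w=arm.snapshot("wrist")
im=np.zeros((600,800,3),np.uint8)
im[:300,:400]=cv2.resize(s["frame"][60:210,240:440],(400,300));im[:300,400:]=cv2.resize(t["frame"][60:210,200:400],(400,300));im[300:550,:400]=cv2.resize(w["frame"],(400,250))
cv2.imwrite("pics/s2.png",im[...,::-1])
```

```text
4.35 [-0.752  0.828  1.403  0.865  2.261 -0.994]
[-0.0019 -0.0006 -0.0021 -0.0011  0.0013 -0.0001]
[-0.0017 -0.0004  0.0486 -0.0011  0.0013 -0.0001]
```

View pics/s2.png

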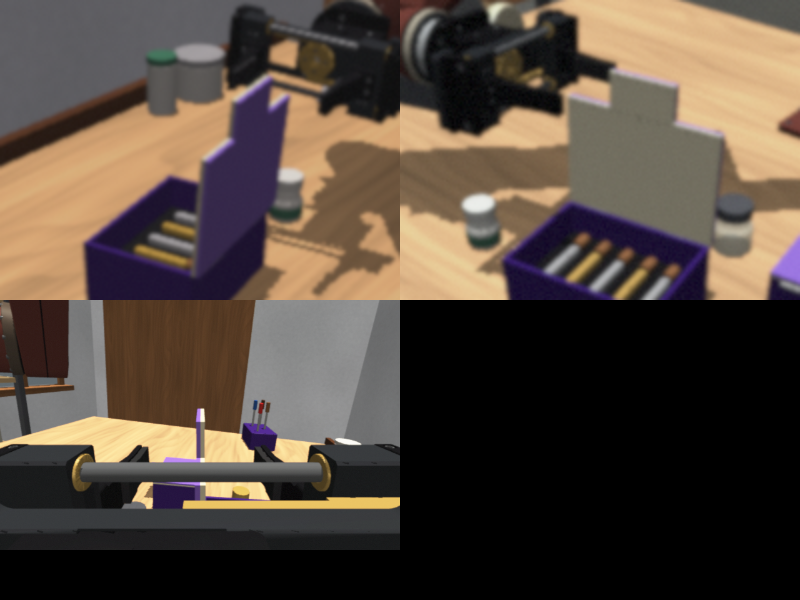

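send_rows([
  [[-0.0017, 0, 0.025, -0.001, 0.001, 0, 1], [-0.0017, 0, 0.0486, -0.001, 0.001, 0, 1], [-0.0017, 0, 0.0486, -0.001, 0.001, 0, 1]],
])

```text
t: 4.8
tcp_pos: [499.7, -70.9, 210.0]
orientation: [-0.527, 0.433, 0.561, 0.47]
ft_force: [-0.1, 0.4, -0.3]
grip_width: 87.2
```

Run:
```python
from h import *
p0,M0,o=now(); print(o["t"],p0,o["ft_force"])
for phi in(1.56,1.48,1.42,1.37,1.33,1.29,1.25,1.21,1.17,1.13,1.09,1.05,1.01,.97,.94,.92,.99,1.07,1.14):
    print([round(float(v),4)+0. for v in row(*pose(phi,-4,22),p0,M0)]+[1],end=",\n")
```

```text
4.8 [499.67487433 -70.87441379 210.01816159] [-0.0766784   0.37864271 -0.29221357]
[-0.0009, 0.0128, 0.0042, 0.0007, 0.0012, 0.0261, 1],
[-0.0021, 0.0266, 0.0043, 0.0008, 0.0012, 0.0516, 1],
[-0.0038, 0.0369, 0.0043, 0.0008, 0.0011, 0.0706, 1],
[-0.0057, 0.0453, 0.0043, 0.0008, 0.0011, 0.0866, 1],
[-0.0075, 0.052, 0.0043, 0.0008, 0.0011, 0.0993, 1],
[-0.0095, 0.0587, 0.0044, 0.0009, 0.0011, 0.112, 1],
[-0.0118, 0.0652, 0.0044, 0.0009, 0.0011, 0.1248, 1],
[-0.0144, 0.0716, 0.0044, 0.0009, 0.0011, 0.1375, 1],
[-0.0173, 0.078, 0.0044, 0.0009, 0.001, 0.1502, 1],
[-0.0203, 0.0842, 0.0045, 0.001, 0.001, 0.163, 1],
[-0.0237, 0.0903, 0.0045, 0.001, 0.001, 0.1757, 1],
[-0.0272, 0.0962, 0.0045, 0.001, 0.001, 0.1884, 1],
[-0.0311, 0.102, 0.0045, 0.001, 0.001, 0.2012, 1],
[-0.0351, 0.1076, 0.0046, 0.001, 0.001, 0.2139, 1],
[-0.0383, 0.1117, 0.0046, 0.0011, 0.0009, 0.2234, 1],
[-0.0404, 0.1144, 0.0046, 0.0011, 0.0009, 0.2298, 1],
[-0.033, 0.1048, 0.0045, 0.001, 0.001, 0.2075, 1],
[-0.0254, 0.0932, 0.0045, 0.001, 0.001, 0.1821, 1],
[-0.0195, 0.0826, 0.0044, 0.0009, 0.001, 0.1598, 1],
```

send_rows([
  [[-0.001, 0.0128, 0.0042, 0.001, 0.001, 0.026, 1], [-0.002, 0.0266, 0.0043, 0.001, 0.001, 0.0516, 1], [-0.004, 0.037, 0.0043, 0.001, 0.001, 0.0706, 1], [-0.0057, 0.0453, 0.0043, 0.001, 0.001, 0.0866, 1], [-0.0075, 0.052, 0.0043, 0.001, 0.001, 0.0993, 1], [-0.0095, 0.0587, 0.0044, 0.001, 0.001, 0.112, 1], [-0.0118, 0.0652, 0.0044, 0.001, 0.001, 0.1248, 1], [-0.0144, 0.0716, 0.0044, 0.001, 0.001, 0.1375, 1], [-0.0173, 0.078, 0.0044, 0.001, 0.001, 0.1502, 1], [-0.0203, 0.0842, 0.0045, 0.001, 0.001, 0.163, 1], [-0.0237, 0.0903, 0.0045, 0.001, 0.001, 0.1757, 1], [-0.0272, 0.0962, 0.0045, 0.001, 0.001, 0.1884, 1], [-0.0311, 0.102, 0.0045, 0.001, 0.001, 0.2012, 1], [-0.0351, 0.1076, 0.0046, 0.001, 0.001, 0.2139, 1], [-0.0383, 0.1117, 0.0046, 0.001, 0.001, 0.2234, 1], [-0.0404, 0.1144, 0.0046, 0.001, 0.001, 0.2298, 1]],
])

```text
t: 6.4
tcp_pos: [586.0, -52.9, 186.1]
orientation: [0.66, -0.602, -0.372, -0.253]
ft_force: [0.4, -0.4, 0.2]
grip_width: 87.1
```

```bash
cat >> h.py <<'E'
def lid(cam="scene"):
    # lid angle from the depth picture: cream underside points in the panel/tab area away from the fingers
    s=arm.snapshot(cam);P=cloud(s)-H;F,A,Z=P@f,P@a,P@u
    m=(s["z_map"]>0)&(A>-75)&(A<0)&(F>-30)&(Z>3)&(np.hypot(F,Z)>50)&(np.hypot(F,Z)<125)
    an=np.arctan2(Z[m],F[m]); h,e=np.histogram(an,bins=np.arange(0,1.9,.04)); i=h.argmax()
    return s,round(float(np.median(an[(an>e[i]-.05)&(an<e[i+1]+.05)])),3),int(h[i]),m.sum()
E
python3 - <<'E'
from h import *
p0,M0,o=now(); print(o["t"],p0,o["ft_force"])
print(lid("scene")[1:],lid("side")[1:])
for phi in(.99,1.07,1.14,1.14): print([round(float(v),4) for v in row(*pose(phi,-4,22),p0,M0)])
E
```

```text
6.4 [586.02617077 -52.89181517 186.11675308] [ 0.43833038 -0.36289585  0.23288194]
(1.192, 717, np.int64(873)) (1.264, 538, np.int64(940))
[-0.0014, -0.0123, 0.0022, 0.0006, 0.0002, -0.0222]
[-0.0033, -0.0261, 0.0021, 0.0006, 0.0002, -0.0477]
[-0.0059, -0.0379, 0.0021, 0.0006, 0.0002, -0.0699]
[-0.0059, -0.0379, 0.0021, 0.0006, 0.0002, -0.0699]
```

send_rows([
  [[-0.0014, -0.0123, 0.0022, 0, 0, -0.022, 1], [-0.0033, -0.0261, 0.0021, 0, 0, -0.048, 1], [-0.0059, -0.038, 0.0021, 0, 0, -0.07, 1], [-0.0059, -0.038, 0.0021, 0, 0, -0.07, 1]],
])

```text
t: 6.9
tcp_pos: [560.3, -56.5, 200.4]
orientation: [0.627, -0.557, -0.436, -0.325]
ft_force: [1.0, -0.2, -0.4]
grip_width: 86.8
```

Run:
```python
from h import *
p0,M0,o=now(); print(o["t"],o["ft_force"])
print(lid("scene")[1:])
```

```text
6.9 [ 0.98783852 -0.20657283 -0.41327415]
(1.061, 629, np.int64(698))
```

send_rows([
  [[0, 0, 0, 0, 0, 0, 1], [0, 0, 0, 0, 0, 0, 1], [0, 0, 0, 0, 0, 0, 1], [0, 0, 0, 0, 0, 0, 1], [0, 0, 0, 0, 0, 0, 1], [0, 0, 0, 0, 0, 0, 1], [0, 0, 0, 0, 0, 0, 1], [0, 0, 0, 0, 0, 0, 1]],
])

```text
t: 7.75
tcp_pos: [560.7, -56.2, 200.1]
orientation: [0.628, -0.558, -0.436, -0.324]
ft_force: [1.5, 1.2, -1.2]
grip_width: 87.0
```

Run:
```python
from h import *
p0,M0,o=now(); print(o["t"],o["ft_force"],o["tcp_pos"])
s,*v=lid("scene");print(v); print(lid("scene")[1:])
b=arm.snapshot("side")
cv2.imwrite("pics/s3.png",np.hstack([cv2.resize(s["frame"][60:260,200:400],(400,400)),cv2.resize(b["frame"][60:260,240:440],(400,400))])[...,::-1])
S=lambda d,rho=130:(rho+9.5)*np.tan(d)-43.5
for qc in np.r_[np.arange(.84,.05,-.045),.05,.03]:
    d=.1+.18*qc/.86
    print(round(qc,3),[round(float(v),4) for v in row(*pose(qc+d,S(d),22),p0,M0)])
```

```text
7.75 [ 1.46936702  1.18260759 -1.17829926] [560.68075483 -56.17520997 200.08921591]
[0.869, 317, np.int64(398)]
(0.869, 311, np.int64(396))
0.84 [-0.0002, 0.0046, 0.0002, 0.0007, 0.0002, 0.0077]
0.795 [-0.0002, 0.0121, 0.0002, 0.0007, 0.0002, 0.025]
0.75 [-0.0006, 0.0197, 0.0002, 0.0007, 0.0002, 0.0423]
0.705 [-0.0012, 0.0272, 0.0002, 0.0008, 0.0002, 0.0597]
0.66 [-0.0022, 0.0348, 0.0002, 0.0008, 0.0002, 0.077]
0.615 [-0.0035, 0.0423, 0.0003, 0.0008, 0.0001, 0.0943]
0.57 [-0.0051, 0.0497, 0.0003, 0.0008, 0.0001, 0.1116]
0.525 [-0.007, 0.0571, 0.0003, 0.0008, 0.0001, 0.1289]
0.48 [-0.0093, 0.0645, 0.0003, 0.0008, 0.0001, 0.1463]
0.435 [-0.0118, 0.0717, 0.0003, 0.0008, 0.0001, 0.1636]
0.39 [-0.0147, 0.0789, 0.0004, 0.0008, 0.0, 0.1809]
0.345 [-0.0178, 0.086, 0.0004, 0.0008, 0.0, 0.1982]
0.3 [-0.0213, 0.0929, 0.0004, 0.0008, -0.0, 0.2156]
0.255 [-0.0251, 0.0997, 0.0004, 0.0008, -0.0, 0.2329]
0.21 [-0.0292, 0.1064, 0.0004, 0.0008, -0.0, 0.2502]
0.165 [-0.0335, 0.1129, 0.0005, 0.0008, -0.0001, 0.2675]
0.12 [-0.0382, 0.1193, 0.0005, 0.0008, -0.0001, 0.2848]
0.075 [-0.0431, 0.1254, 0.0005, 0.0008, -0.0001, 0.3022]
0.05 [-0.046, 0.1288, 0.0005, 0.0008, -0.0001, 0.3118]
0.03 [-0.0483, 0.1314, 0.0005, 0.0008, -0.0001, 0.3195]
```

View pics/s3.png

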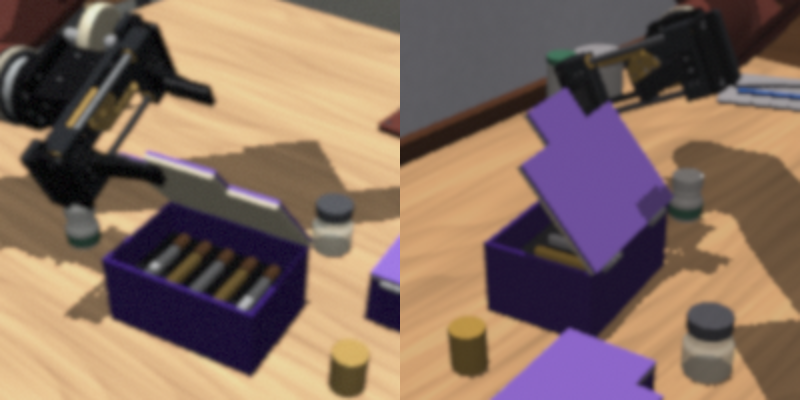

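send_rows([
  [[0, 0.0025, 0, 0, 0, 0.004, 1], [0, 0.0046, 0, 0, 0, 0.0077, 1], [0, 0.0084, 0, 0, 0, 0.016, 1], [0, 0.0121, 0, 0, 0, 0.025, 1], [0, 0.016, 0, 0, 0, 0.0337, 1], [-0.0006, 0.0197, 0, 0, 0, 0.0423, 1], [-0.0009, 0.0235, 0, 0, 0, 0.051, 1], [-0.0012, 0.0272, 0, 0, 0, 0.0597, 1], [-0.0017, 0.031, 0, 0, 0, 0.0683, 1], [-0.0022, 0.0348, 0, 0, 0, 0.077, 1], [-0.0028, 0.0385, 0, 0, 0, 0.0857, 1], [-0.0035, 0.0423, 0, 0, 0, 0.0943, 1], [-0.0043, 0.046, 0, 0, 0, 0.103, 1], [-0.0051, 0.0497, 0, 0, 0, 0.1116, 1], [-0.006, 0.0534, 0, 0, 0, 0.12, 1], [-0.007, 0.0571, 0, 0, 0, 0.1289, 1], [-0.0081, 0.0608, 0, 0, 0, 0.1376, 1], [-0.0093, 0.0645, 0, 0, 0, 0.1463, 1], [-0.0105, 0.0681, 0, 0, 0, 0.155, 1], [-0.0118, 0.0717, 0, 0, 0, 0.1636, 1]],
])

```text
t: 9.9
tcp_pos: [605.2, -47.8, 169.4]
orientation: [0.69, -0.65, -0.279, -0.153]
ft_force: [-0.1, 0.6, -0.7]
grip_width: 86.7
```

Run:
```python
from h import *
p0,M0,o=now(); print(o["t"],o["ft_force"],o["tcp_pos"])
print(lid("scene")[1:],lid("side")[1:])
S=lambda d,rho=130:(rho+9.5)*np.tan(d)-43.5
for qc in np.r_[np.arange(.42,.1,-.03),np.arange(.1,-.045,-.02)]:
    d=.1+.18*qc/.86
    print(round(qc,3),[round(float(v),4) for v in row(*pose(qc+d,S(d),22),p0,M0)])
```

```text
9.9 [-0.10332964  0.57272152 -0.67435673] [605.22016192 -47.79709043 169.42291359]
(0.515, 191, np.int64(495)) (0.52, 391, np.int64(905))
0.42 [0.0003, 0.0023, 0.0003, 0.0008, -0.0001, 0.005]
0.39 [0.001, 0.0074, 0.0003, 0.0007, -0.0001, 0.0166]
0.36 [0.0015, 0.0125, 0.0003, 0.0007, -0.0002, 0.0281]
0.33 [0.0019, 0.0177, 0.0003, 0.0007, -0.0002, 0.0397]
0.3 [0.0022, 0.0228, 0.0004, 0.0007, -0.0002, 0.0512]
0.27 [0.0023, 0.028, 0.0004, 0.0007, -0.0002, 0.0628]
0.24 [0.0022, 0.0332, 0.0004, 0.0007, -0.0002, 0.0743]
0.21 [0.002, 0.0384, 0.0004, 0.0007, -0.0002, 0.0859]
0.18 [0.0017, 0.0437, 0.0004, 0.0007, -0.0002, 0.0974]
0.15 [0.0012, 0.0489, 0.0004, 0.0007, -0.0002, 0.109]
0.12 [0.0005, 0.0541, 0.0004, 0.0007, -0.0003, 0.1205]
0.1 [0.0, 0.0575, 0.0004, 0.0007, -0.0003, 0.1282]
0.08 [-0.0006, 0.061, 0.0004, 0.0007, -0.0003, 0.1359]
0.06 [-0.0012, 0.0645, 0.0005, 0.0007, -0.0003, 0.1436]
0.04 [-0.0019, 0.0679, 0.0005, 0.0007, -0.0003, 0.1513]
0.02 [-0.0027, 0.0714, 0.0005, 0.0007, -0.0003, 0.159]
-0.0 [-0.0036, 0.0748, 0.0005, 0.0007, -0.0003, 0.1667]
-0.02 [-0.0045, 0.0782, 0.0005, 0.0007, -0.0003, 0.1744]
-0.04 [-0.0055, 0.0816, 0.0005, 0.0007, -0.0003, 0.1821]
```

send_rows([
  [[0, 0, 0, 0, 0, 0, 1], [0, 0, 0, 0, 0, 0, 1], [0, 0, 0, 0, 0, 0, 1], [0, 0, 0, 0, 0, 0, 1]],
])

```text
t: 10.4
tcp_pos: [605.2, -47.8, 169.2]
orientation: [0.69, -0.65, -0.279, -0.154]
ft_force: [1.0, -0.2, -0.8]
grip_width: 86.8
```

Run:
```python
from h import *
p0,M0,o=now(); print(o["t"],o["ft_force"],o["tcp_pos"])
print(lid("scene")[1:],lid("side")[1:])
```

```text
10.4 [ 0.98647835 -0.16470772 -0.76615327] [605.1536771  -47.77707605 169.21042836]
(0.513, 189, np.int64(493)) (0.52, 373, np.int64(911))
```

send_rows([
  [[0.0003, 0.0023, 0, 0, 0, 0.005, 1], [0.0006, 0.0049, 0, 0, 0, 0.011, 1], [0.001, 0.0074, 0, 0, 0, 0.0166, 1], [0.0012, 0.01, 0, 0, 0, 0.0223, 1], [0.0015, 0.0125, 0, 0, 0, 0.0281, 1], [0.0017, 0.0151, 0, 0, 0, 0.034, 1], [0.0019, 0.0177, 0, 0, 0, 0.0397, 1], [0.002, 0.0203, 0, 0, 0, 0.0455, 1], [0.0022, 0.0228, 0, 0, 0, 0.0512, 1], [0.0022, 0.0254, 0, 0, 0, 0.057, 1], [0.0023, 0.028, 0, 0, 0, 0.0628, 1], [0.0023, 0.0306, 0, 0, 0, 0.0685, 1], [0.0022, 0.0332, 0, 0, 0, 0.0743, 1], [0.0021, 0.0358, 0, 0, 0, 0.08, 1], [0.002, 0.0384, 0, 0, 0, 0.0859, 1], [0.0018, 0.041, 0, 0, 0, 0.0917, 1], [0.0017, 0.0437, 0, 0, 0, 0.0974, 1], [0.0015, 0.0463, 0, 0, 0, 0.1032, 1], [0.0012, 0.0489, 0, 0, 0, 0.109, 1], [0.0012, 0.0489, 0, 0, 0, 0.109, 1]],
])

```text
t: 12.5
tcp_pos: [627.0, -43.6, 139.6]
orientation: [0.706, -0.688, -0.164, -0.033]
ft_force: [0.2, 0.5, -0.2]
grip_width: 87.0
```

Run:
```python
from h import *
p0,M0,o=now(); print(o["t"],o["ft_force"],o["tcp_pos"])
s,*v=lid("scene");b,*w=lid("side"); print(v,w)
cv2.imwrite("pics/s4.png",np.hstack([cv2.resize(s["frame"][60:260,200:400],(400,400)),cv2.resize(b["frame"][60:260,240:440],(400,400))])[...,::-1])
S=lambda d,rho=130:(rho+9.5)*np.tan(d)-43.5
for qc in np.arange(.14,-.08,-.02):
    d=.1+.18*qc/.86
    print(round(qc,3),[round(float(v),4) for v in row(*pose(qc+d,S(d),22),p0,M0)])
```

```text
12.5 [ 0.2159303   0.48986963 -0.2498519 ] [626.99502702 -43.6320441  139.62652314]
[0.235, 390, np.int64(884)] [0.241, 319, np.int64(770)]
0.14 [0.0005, 0.001, 0.0003, 0.0007, -0.0004, 0.0037]
0.12 [0.0013, 0.0044, 0.0003, 0.0007, -0.0004, 0.0114]
0.1 [0.002, 0.0078, 0.0003, 0.0007, -0.0004, 0.0191]
0.08 [0.0026, 0.0113, 0.0003, 0.0007, -0.0005, 0.0268]
0.06 [0.0031, 0.0148, 0.0003, 0.0007, -0.0005, 0.0345]
0.04 [0.0036, 0.0182, 0.0003, 0.0007, -0.0005, 0.0422]
0.02 [0.004, 0.0218, 0.0003, 0.0007, -0.0005, 0.0499]
0.0 [0.0044, 0.0253, 0.0003, 0.0006, -0.0005, 0.0576]
-0.02 [0.0047, 0.0288, 0.0003, 0.0006, -0.0005, 0.0653]
-0.04 [0.0049, 0.0323, 0.0004, 0.0006, -0.0005, 0.073]
-0.06 [0.0051, 0.0359, 0.0004, 0.0006, -0.0005, 0.0807]
-0.08 [0.0051, 0.0394, 0.0004, 0.0006, -0.0005, 0.0884]
```

View pics/s4.png

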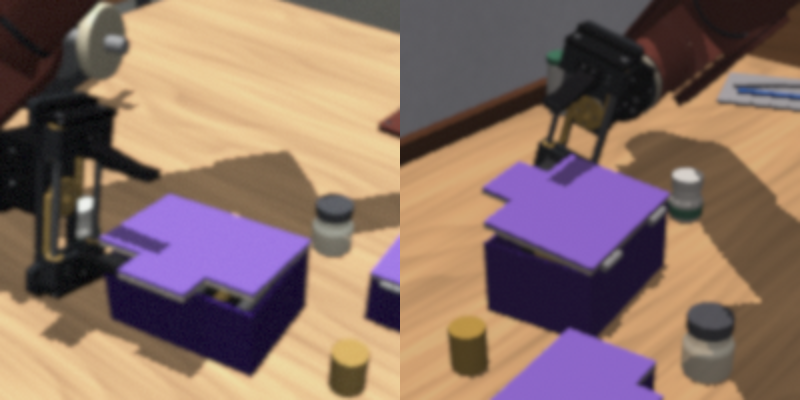

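send_rows([
  [[0.0009, 0.0027, 0, 0, 0, 0.0075, 1], [0.0013, 0.0044, 0, 0, 0, 0.0114, 1], [0.0017, 0.0061, 0, 0, 0, 0.0152, 1], [0.002, 0.0078, 0, 0, 0, 0.0191, 1], [0.0023, 0.0095, 0, 0, 0, 0.023, 1], [0.0026, 0.0113, 0, 0, 0, 0.0268, 1], [0.0029, 0.013, 0, 0, 0, 0.0306, 1], [0.0031, 0.0148, 0, 0, 0, 0.0345, 1], [0.0034, 0.0165, 0, 0, 0, 0.0384, 1], [0.0036, 0.0182, 0, 0, 0, 0.0422, 1], [0.0038, 0.02, 0, 0, 0, 0.046, 1], [0.004, 0.0218, 0, 0, 0, 0.05, 1], [0.0042, 0.0235, 0, 0, 0, 0.0538, 1], [0.0044, 0.0253, 0, 0, 0, 0.0576, 1], [0.0045, 0.027, 0, 0, 0, 0.0614, 1], [0.0047, 0.0288, 0, 0, 0, 0.0653, 1], [0.0048, 0.0305, 0, 0, 0, 0.069, 1], [0.0049, 0.0323, 0, 0, 0, 0.073, 1], [0.005, 0.0341, 0, 0, 0, 0.077, 1], [0.0051, 0.0359, 0, 0, 0, 0.0807, 1]],
])

```text
t: 14.6
tcp_pos: [638.4, -41.7, 115.4]
orientation: [0.704, -0.704, -0.076, 0.055]
ft_force: [4.0, 1.7, 3.2]
grip_width: 86.9
```

Run:
```python
from h import *
p0,M0,o=now(); print(o["t"],o["ft_force"],o["tcp_pos"],M0[:,2])
for n in("scene","side"):
    s=arm.snapshot(n);P=cloud(s)-H;F,A,Z=P@f,P@a,P@u
    m=(s["z_map"]>0)&(A>-75)&(A<10)&(F>10)&(F<115)&(Z>-5)&(Z<60); k=np.polyfit(F[m],Z[m],1); print(n,k,m.sum())
```

```text
14.6 [3.95274273 1.71881141 3.1859652 ] [638.42236279 -41.66811754 115.44057683] [-0.1847765   0.98277867 -0.00193316]
scene [-7.48592386e-04  8.80412111e+00] 1462
side [8.27527561e-04 8.71066187e+00] 1144
```

send_rows([
  [[0.004, 0, 0, 0, 0, 0, 1], [0.008, 0, 0, 0, 0, 0, 1], [0.008, 0, 0, 0, 0, 0, 1]],
])

```text
t: 15.0
tcp_pos: [644.3, -40.4, 115.1]
orientation: [0.704, -0.704, -0.076, 0.056]
ft_force: [-1.4, -0.4, 0.6]
grip_width: 87.0
```

send_rows([
  [[0, 0, -0.02, 0, 0, 0, 1], [0, 0, -0.06, 0, 0, 0, 1], [0, 0, -0.1, 0, 0, 0, 1], [0, 0, -0.14, 0, 0, 0, 1], [0, -0.04, -0.16, 0, 0, 0, 1], [0, -0.1, -0.16, 0, 0, 0, 1], [0, -0.1, -0.16, 0, 0, 0, 1]],
])

```text
t: 15.7
tcp_pos: [665.5, -160.7, 196.6]
orientation: [-0.702, 0.706, 0.079, -0.052]
ft_force: [-0.0, -0.1, 1.1]
grip_width: 87.1
```

Run:
```python
from h import *
p0,M0,o=now(); print(o["t"],o["ft_force"],o["tcp_pos"])
fr=[]
for n in("scene","side"):
    s=arm.snapshot(n);P=cloud(s)-H;F,A,Z=P@f,P@a,P@u; fr.append(cv2.resize(s["frame"],(400,250)))
    m=(s["z_map"]>0)&(A>-75)&(A<75)&(F>10)&(F<115)&(Z>-5)&(Z<60); k=np.polyfit(F[m],Z[m],1)
    t=(s["z_map"]>0)&(F>-30)&(F<180)&(np.abs(A)<110)&(Z>4)&(Z<14); print(n,k,np.percentile(F[t],[.5,99.5]),np.percentile(A[t],[.5,99.5]))
    for nm in("jar","tub","mandrel"): print(nm,[ (np.round(d["point"]),round(d["confidence"],2)) for d in arm.spot_in(n,nm)[:1]])
cv2.imwrite("pics/s5.png",np.hstack(fr)[...,::-1])
```

```text
15.7 [-0.01174456 -0.08030712  1.05979248] [ 665.48955793 -160.70947339  196.6197853 ]
scene [-1.29192529e-03  8.84518064e+00] [  1.18117815 156.48894066] [-83.42297585  85.57151902]
jar [(array([173., 367.]), 0.81)]
tub [(array([170., 241.]), 0.72)]
mandrel [(array([240., 373.]), 0.88)]
side [3.53880701e-04 8.79663918e+00] [8.24671161e-02 1.54915356e+02] [-85.85342462  84.81658458]
jar [(array([228., 389.]), 0.71)]
tub [(array([156., 384.]), 0.96)]
mandrel [(array([230., 393.]), 0.65)]
```

View pics/s5.png

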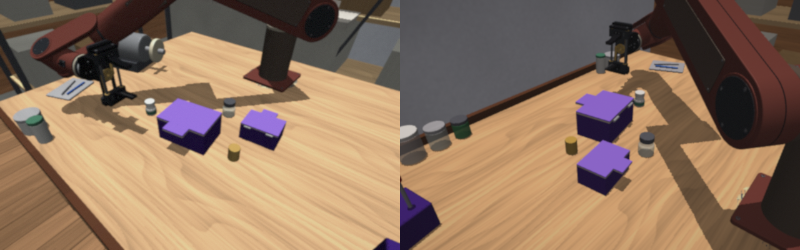

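```bash
python3 -c "
from rig import arm
print(arm.hand_in(),arm.get_obs()['t'])"
```

```text
the job is handed in; nothing more can be done
the job is handed in; nothing more can be done
```

The lid is fully shut, the hand is clear, and the job is handed in at about 16 s of the 38 s allowed.

**What I did**
- I brought the open gripper in from the side so the lid stood between the two spread fingers.
- The rear finger nudged the lid to about 1.19 rad, then backed off, and the lid fell by itself (1.06 rad on the way).
- It landed on the front finger at about 0.87 rad. I lowered it on that finger at 0.1–0.25 rad/s until it was shut, then withdrew sideways.
- The fingers stayed about 87 mm open throughout, so nothing was pinched.

**Last checks**
- **Lid:** level in both camera views, with a slope of about 0.001 and its top about 8.8 mm above the rim.
- **Case:** the lid's outline is within about 1–2 mm of where the first pictures put it.
- **Bystanders:** the jar and tub are within a few pixels of where they started in both views. The mandrel is too in the scene view.

**What disagreed**
- **Hinge side:** the case of the stated size had its hinge towards the robot, about 11 degrees off square, not to the robot's left as the task says. I followed the pictures.
- **Mandrel in the side view:** the network's last report, at confidence 0.65, landed on the jar. The picture shows the mandrel where it was.
- **Brief contact:** as the lid closed I read about 5 N on the tool, probably the finger brushing the front wall. It went away once I moved the finger 6 mm clear, and I saw no shift of the case.

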